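Unlock the cribbage box: free two interlocked levers and dial in the five

TASK

Unlock the cribbage box. First throw both locking levers right over to the far side of the box: a hidden tumbler blocks one of them until the other has been thrown, and you cannot see which, so feel for it and do not force a blocked lever (keep below 60 N). Then turn the dial clockwise until its pointer clicks home at the red five-pip mark, let go, and leave the tile rack, bell and glass die where they are.

Things in the scene. Friction and masses are not known exactly. Their poses are not given: they have to be found in the camera images.
- crib: wooden cribbage box fixed to the shelf, 200 (x) x 360 (y) x 70 (z) mm; origin at the centre of its underside, -x face to the robot. On its flat top: the dial at x=0, y=0, a lever through a slot at y=+125 (left) and at y=-125 mm (right), four 22 mm tall score pegs at x=83 to 91 mm. A hidden tumbler, leaning to either side at random, blocks one lever until the other is thrown
- lever_left (a joint): angle of the left lever, rad: near 0 as found, leaning 20 deg to the box's -x (robot) side; grows as it is thrown towards +x, to a hard stop at 0.7. Hinge: a line parallel to the box's y through box point (-30, +125, 20) mm. It stays where it is left. A free lever needs 1 to 3 N at the ball; a blocked one gives only 0.05 to 0.12 rad (about 10 mm at the ball), then stands rigid
- lever_right (a joint): angle of the right lever, rad: near 0 as found, leaning 20 deg to the box's -x (robot) side; grows as it is thrown towards +x, to a hard stop at 0.7. Hinge: a line parallel to the box's y through box point (-30, -125, 20) mm. It stays where it is left. A free lever needs 1 to 3 N at the ball; a blocked one gives only 0.05 to 0.12 rad (about 10 mm at the ball), then stands rigid
- lever_left_ball (a point): centre of the black ball (28 mm diameter) on top of the left lever's steel rod (12 mm diameter), 130 mm from the hinge line; about 142 mm above the shelf as found and when fully thrown, 150 mm midway; a full throw carries it 89 mm in the box's +x
- lever_right_ball (a point): centre of the black ball (28 mm diameter) on top of the right lever's steel rod (12 mm diameter), 130 mm from the hinge line; about 142 mm above the shelf as found and when fully thrown, 150 mm midway; a full throw carries it 89 mm in the box's +x
- latch_left: the left lever itself, rod and ball; origin on its hinge line. Pushing on it with more than 60 N damages the lock
- latch_right: the right lever itself, rod and ball; origin on its hinge line. Pushing on it with more than 60 N damages the lock
- dial (a joint): dial angle, rad, growing clockwise from above. Detents every 45 deg: one pip at 0, two 0.785, three 1.571, four 2.356, five (target) 3.142, six 3.927. Pointer to the box's +y at 0, +x at 1.571, -y at 3.142. Starts at one, two or three; it cannot pass from three to four until both levers are thrown. 0.15 N m carries it over a click; past halfway it is drawn into the next detent when let go
- dial_grip (a point): on the dial's vertical axis, 103 mm above the shelf: the height to grip. The dial is a black disc (80 mm diameter, top 82 mm above the shelf) carrying an upright aluminium grip bar 70 mm long, 16 mm wide, top 116 mm above the shelf; the bar lies along the pointer direction, and the half with a red line on top is the pointer
- five_mark (a point): centre of the red square plate (27 mm) with five white pips on the box's top, 63 mm from the dial's axis on its -y side, where the pointer must end; the other marks are white plates with black pips
- rack: green plastic tile rack, 60 x 190 x 45 mm, loose bystander, origin under its centre, long along its y
- bell: stainless steel counter bell, 88 mm diameter, 61 mm high with a lever sticking out 66 mm to its -x, loose bystander, origin under its centre
- die: glass die, 45 mm cube, standing on a white coaster 100 mm in diameter and 5 mm thick to the right of the box, loose bystander, origin under its centre

How it is judged (in metres and radians):
On the way, in this order (a step that is already met when the one before it is completed fails the run):
1. one lever is fully thrown (value of joint any of lever_left, lever_right above 0.6 rad), for 0.1 s.
2. both levers are fully thrown (value of joint each of lever_left, lever_right above 0.6 rad), for 0.2 s.
3. the dial is at the five-pip mark (all of step 2 and value of joint dial between 3.02 and 3.26 rad), for 0.2 s.
At the end, for the whole second after the job is handed in: both levers stand thrown (more than 0.6 of 0.7 rad) and the dial rests within 7 degrees of the five-pip mark, released (all of step 3 and velocity of joint dial between -0.1 and 0.1 rad/s); the robot touches nothing.
It fails at once if the rack is shifted more than 20 mm (distance of rack from where it was at the start of the episode above 0.02 m).
It fails at once if the bell is shifted more than 20 mm (distance of bell from where it was at the start of the episode above 0.02 m).
It fails at once if the die is shifted more than 20 mm (distance of die from where it was at the start of the episode above 0.02 m).
It fails at once if the left lever is forced with more than 60 N (contact force between the fingers and latch_left above 60 N).
It fails at once if the right lever is forced with more than 60 N (contact force between the fingers and latch_right above 60 N).
It also fails if it takes over 72 s, if anything falls off the work surface, if the arm or the gripper's body presses on something with over 40 N, if the wrist force passes 120 N, or if a joint passes its speed limit or range.

ROBOT

A 6-joint arm with a two-finger parallel gripper is mounted at the origin on the work surface. World frame = base frame: x ahead of the robot, y to its left, z up, the work surface at z = 0. Lengths are in m, angles in degrees, forces in N, time in s.
With the tool pointing down it reaches from about 0.4 to 0.825 m from the base axis. Payload 7 kg.
Tool frame: the origin (TCP) lies midway between the tips of the shut fingers; the grasp point (between the pads) lies r.pinch_z behind it (r.pinch_z is the distance from the TCP to the grasp point, in m); z points along the fingers, y is the line along which they close (so a half turn about z gives the same grasp; the last joint's range is limited). The gripper opens to 88 mm and grips with 3 to 60 N. Pads are 19 mm wide; open, the fingers measure 130 mm over their backs; the gripper's body (78 mm by 193 mm) begins 47 mm behind the grasp point.
Start: joints at [85.262, 20.546, 0.682, 0, -70.136, -16.507], TCP at [0.245, 0.629, 0.227] pointing down, gripper open.
Joint ranges: [-176.03, 176.03], [-82.01, 121.73], [-58.28, 71.71], [-173.87, 95.51], [-174.79, -0.11], [-173.66, 173.66]. Speed limits (degrees/s): [136.94, 136.94, 172.46, 180, 180, 180].

INTERFACE

Orientations are given as [roll, pitch, yaw] about the fixed x, y, z axes, in that order (R = Rz(yaw) Ry(pitch) Rx(roll)).
In Python, from plant import r, optics, job gives the robot as it stands.
- The arm moves only by the shell command python3 -m crank 'ROWS' [FORCE]. ROWS is JSON, a list of rows, each an object with "xyz": the shift along the tool's x, y, z in units of 30 mm (1.0 is 30 mm), a list of three; "delta_rot": the turn, a rotation vector about the tool's x, y, z in degrees, a list of three; "claw": the closure, from 0 (fully open) to 1 (shut). A call has 1 to 20 rows; each row is the pose to reach, as a shift and turn from the pose commanded when the call began, along the tool's axes at that moment; what a row does not reach only later rows make up. A row lasts 1/8 s, in which the tool goes at most 62.5 mm and 10.7 degrees, less where a joint would pass 70% of its speed; a pose out of reach is approached as far as the arm can. A call with a gripper value outside its range is refused whole. The fingers move at their own pace and stop on an object; FORCE is the grip in N (left out, the last holds). Time passes only in rows, so rows that repeat a pose let the fingers close. It gives the time, the measured TCP pose, the force, the opening and the grip force at its end, in the units of the state.
- r.get_state(): the state, without advancing time (a new reading comes with each control period).
- optics.capture(name): name is "scene" or "top" or "wrist"; returns a dict with "img" (400x640x3 uint8, blue, green, red), "fovy" (degrees; the focal length in pixels is half the picture's height over the tangent of half this angle, whatever the lens; pixels are square), "cx", "cy" (the principal point, pixels), "eye" and "rotation" of the camera in the world; the wrist camera has in their place "hand_eye" (4x4, takes a point from camera to tool coordinates, whose origin is the TCP and whose axes are the flange's). Camera axes: x right, y up, looking along -z (the intrinsics and any distortion apply to the point x, -y, -z); pixel columns grow to the right and rows downward; lengths in m; the calibration is good to about 2 mm. A picture is of the moment at which its call begins: read the wrist's pose just before it. There is no depth.
- job.close_job(): hands the job in; it is judged then, once.
The state is a dict: "time_s": time; "joints": joint angles; "qd": joint speeds; "joint_torque": joint torques, N m; "tcp_pos": TCP position; "eef_rot": TCP orientation; "contact_force": force on the tool from outside, world axes, zero at the start; "moment": the same for the moment, N m; "gripper_width": finger opening in m; "gripper_force": force on a finger pad.
Only numpy, scipy, OpenCV 4.12 (cv2) and the standard library are available. Lean on these libraries where they do the work, as an engineer would, in place of code of your own. Each camera call takes 0.05 s, during which the arm holds its last target. There are 200 camera calls.

## Working session

There is one attempt and no reset: what is moved stays moved. The work goes in short steps, Python scripts to look and compute and a shell command to move; the robot and the scene stay as the last step left them, time stands still between calls to the robot, and variables do not carry over. Pictures are saved under pics/ and viewed, at most 10 in all, crops included, and the job is handed in when it is done.

```bash
mkdir -p pics; ls; python3 - <<'E'
from plant import r,optics,job
import cv2
s=r.get_state();print({k:s[k] for k in('time_s','tcp_pos','eef_rot','contact_force','gripper_width')},r.pinch_z)
for n in('scene','top'):
    c=optics.capture(n);cv2.imwrite(f'pics/{n}0.png',c['img']);print(n,{k:v for k,v in c.items() if k!='img'})
E
```

```text
pics
{'time_s': 0.0, 'tcp_pos': array([0.24443427, 0.62866172, 0.22562595]), 'eef_rot': array([ 1.79904565e+02, -7.20608326e-03, -2.12551189e+01]), 'contact_force': array([-0.37640124, -0.23193275, -0.73851453]), 'gripper_width': 0.08766843061594004} 0.0188
scene {'fovy': 54.284855143288034, 'cx': 322.833529435191, 'cy': 199.07457866311057, 'eye': array([ 0.90677228, -0.6709216 ,  0.98268247]), 'rotation': array([41.65782322,  0.52421624, 28.67485365])}
top {'fovy': 47.45621896442817, 'cx': 317.98509838368386, 'cy': 197.5778839606779, 'eye': array([0.3991105 , 0.00832286, 1.41573846]), 'rotation': array([  5.03231811,  -0.99600537, -90.93826283])}
```

View pics/top0.png

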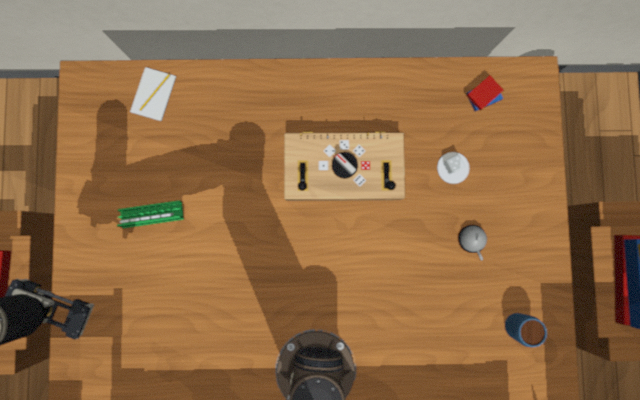

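View pics/scene0.png

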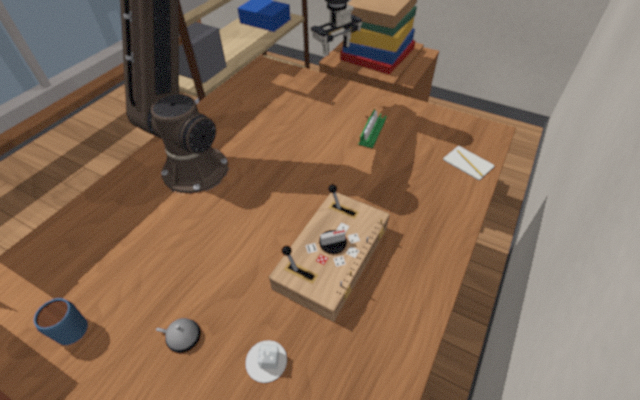

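Top view: the box is near (345,166), with balls at about (302,186) and (390,185), the dial at (345,165) and the red five mark at (366,166). The rack is on the left; the bell (473,239) and die (453,167) are on the right. Next I measure these.

```bash
cat > h.py <<'E'
import numpy as np,cv2
from scipy.spatial.transform import Rotation as R
from plant import r,optics
def ray(c,u,v,tp=None):
    f=200/np.tan(np.radians(c['fovy']/2))
    d=np.array([(u-c['cx'])/f,-(v-c['cy'])/f,-1])
    return np.array(c['eye']),R.from_euler('xyz',c['rotation'],degrees=True).apply(d)
def plane(c,u,v,z):
    e,d=ray(c,u,v);return e+d*(z-e[2])/d[2]
def tri(c1,p1,c2,p2):
    e1,d1=ray(c1,*p1);e2,d2=ray(c2,*p2)
    A=np.stack([d1,-d2],1);t=np.linalg.lstsq(A,e2-e1,rcond=None)[0]
    a=e1+t[0]*d1;b=e2+t[1]*d2;return (a+b)/2,np.linalg.norm(a-b)
E
python3 - <<'E'
from h import *
T=optics.capture('top');S=optics.capture('scene')
def blobs(img,m,lo):
    n,l,st,ce=cv2.connectedComponentsWithStats(m.astype(np.uint8));return [(tuple(ce[i].round(1)),st[i].tolist()) for i in range(1,n) if st[i,4]>=lo]
def sub(c,x0,x1,y0,y1):
    m=np.zeros((400,640),bool);m[y0:y1,x0:x1]=1;return m
h=cv2.cvtColor(T['img'],cv2.COLOR_BGR2HSV);g=h[...,2]
box=sub(T,275,415,110,210)
print('dark T',blobs(T['img'],(g<50)&box,10))
red=(h[...,1]>150)&((h[...,0]<6)|(h[...,0]>174))&(g>90)&box
print('red T',blobs(T['img'],red,3))
wood=(g>165)&(h[...,1]>40)&box
cs,_=cv2.findContours(wood.astype(np.uint8),cv2.RETR_EXTERNAL,cv2.CHAIN_APPROX_NONE)
c=max(cs,key=cv2.contourArea);rc=cv2.minAreaRect(c);print('box',rc)
bp=cv2.boxPoints(rc);W=np.array([plane(T,*p,0.07) for p in bp]);print(W.round(4),W.mean(0))
hs=cv2.cvtColor(S['img'],cv2.COLOR_BGR2HSV)
print('dark S',blobs(S['img'],(hs[...,2]<50)&sub(S,270,400,175,320),8))
a=cv2.resize(T['img'][120:210,280:410],None,fx=6,fy=6,interpolation=cv2.INTER_CUBIC)
b=cv2.resize(S['img'][180:315,270:395],None,fx=3.9,fy=3.9,interpolation=cv2.INTER_CUBIC)
cv2.imwrite('pics/t1.png',a);cv2.imwrite('pics/s1.png',b)
for n,u,v,z in(('coaster',453,168,.005),('bell',473,238,.04),('rack',151,214,.045)):print(n,plane(T,u,v,z))
E
```

```text
dark T [((np.float64(350.1), np.float64(158.5)), [342, 153, 15, 15, 92]), ((np.float64(339.4), np.float64(169.7)), [333, 159, 18, 19, 149]), ((np.float64(386.0), np.float64(170.4)), [384, 163, 4, 16, 49]), ((np.float64(302.3), np.float64(170.6)), [301, 164, 4, 15, 52]), ((np.float64(389.2), np.float64(184.6)), [385, 181, 10, 8, 56]), ((np.float64(302.0), np.float64(185.4)), [299, 182, 7, 8, 41])]
red T [((np.float64(368.7), np.float64(164.7)), [368, 164, 2, 2, 3]), ((np.float64(365.3), np.float64(167.7)), [365, 167, 2, 2, 3])]
box ((344.5, 170.5), (77.0, 139.0), 90.0)
[[ 0.7168  0.1088  0.07  ]
 [ 0.7116 -0.3101  0.07  ]
 [ 0.4789 -0.302   0.07  ]
 [ 0.4852  0.1107  0.07  ]] [ 0.59813438 -0.09815316  0.07      ]
dark S [((np.float64(332.3), np.float64(188.4)), [329, 185, 7, 8, 39]), ((np.float64(347.7), np.float64(211.2)), [341, 208, 14, 7, 31]), ((np.float64(334.8), np.float64(247.0)), [322, 240, 24, 14, 186]), ((np.float64(286.2), np.float64(250.4)), [283, 247, 7, 8, 47]), ((np.float64(305.6), np.float64(274.0)), [298, 270, 15, 9, 59])]
coaster [ 0.61006478 -0.44471029  0.005     ]
bell [ 0.38995309 -0.48528209  0.04      ]
rack [0.47746913 0.48363152 0.045     ]
```

View pics/t1.png

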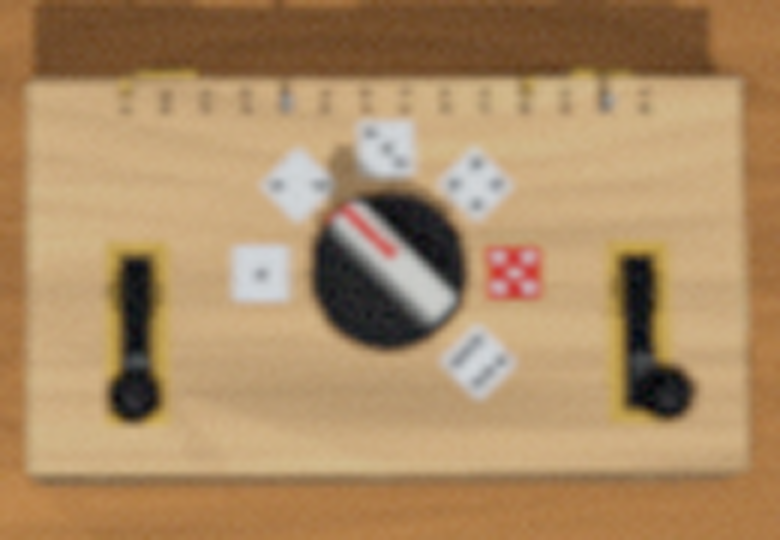

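View pics/s1.png

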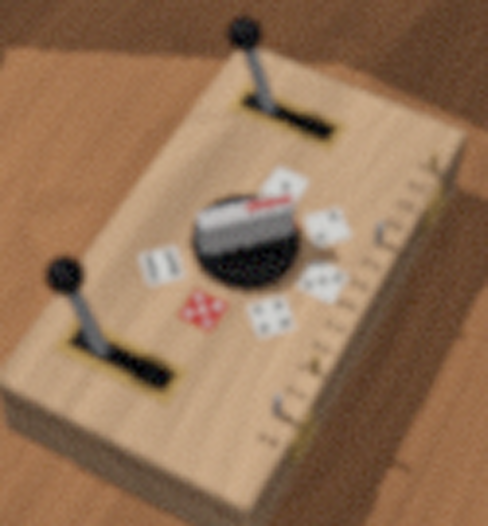

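The pointer (red line) is on the two-pip mark, so the dial is at 0.785. In the crop, the box edges are about x 25–748 and y 78–474. Now I triangulate the balls and the dial.

```bash
python3 - <<'E'
from h import *
T=optics.capture('top');S=optics.capture('scene')
L=tri(T,(302.0,185.3),S,(332.3,188.4));Rr=tri(T,(390.4,185),S,(286.2,250.4))
print('L',L,plane(T,302,185.3,.142));print('R',Rr,plane(T,390.4,185,.142))
print('dial',plane(T,344.6,165,.082), plane(S,270+246/3.9,180+241/3.9,.082))
for p in((25,78),(748,78),(748,474),(25,474)):print(plane(T,280+p[0]/6-.4,120+p[1]/6-.4,.07))
print('five',plane(T,365.3,165.0,.07),'slots',plane(T,302.6,175.2,.07),plane(T,386,175.2,.07))
E
```

```text
L (array([0.54638674, 0.02903575, 0.14498276]), np.float64(0.0010779533669707298)) [0.54627852 0.02878595 0.142     ]
R (array([ 0.54355087, -0.220277  ,  0.14411517]), np.float64(0.000622601467913027)) [ 0.54354373 -0.22084714  0.142     ]
dial [ 0.61195274 -0.09728281  0.082     ] [ 0.61768711 -0.09942214  0.082     ]
[0.71463696 0.08255528 0.07      ]
[ 0.71016574 -0.28059535  0.07      ]
[ 0.51035929 -0.2739863   0.07      ]
[0.51569559 0.08450233 0.07      ]
five [ 0.613025   -0.16027287  0.07      ] slots [0.58486225 0.02775251 0.07      ] [ 0.58137748 -0.22150249  0.07      ]
```

```bash
python3 -m crank '[{"xyz":[4,4,-0.5],"delta_rot":[0,0,-5],"claw":1},{"xyz":[8,8,-0.5],"delta_rot":[0,0,-10],"claw":1},{"xyz":[15.4,15.5,0],"delta_rot":[0,0,-20.5],"claw":1},{"xyz":[15.4,15.5,0],"delta_rot":[0,0,-20.5],"claw":1},{"xyz":[15.4,15.5,0],"delta_rot":[0,0,-20.5],"claw":1},{"xyz":[15.4,15.5,0],"delta_rot":[0,0,-20.5],"claw":1},{"xyz":[15.4,15.5,0],"delta_rot":[0,0,-20.5],"claw":1},{"xyz":[15.4,15.5,0],"delta_rot":[0,0,-20.5],"claw":1},{"xyz":[15.4,15.5,0],"delta_rot":[0,0,-20.5],"claw":1},{"xyz":[15.4,15.5,0],"delta_rot":[0,0,-20.5],"claw":1},{"xyz":[15.4,15.5,0],"delta_rot":[0,0,-20.5],"claw":1},{"xyz":[15.4,15.5,0],"delta_rot":[0,0,-20.5],"claw":1},{"xyz":[15.4,15.5,0],"delta_rot":[0,0,-20.5],"claw":1},{"xyz":[15.4,15.5,0],"delta_rot":[0,0,-20.5],"claw":1}]' 20
python3 - <<'E'
from h import *
s=r.get_state();print(s['tcp_pos'],s['eef_rot'],s['joints'],s['contact_force'])
c=optics.capture('wrist');cv2.imwrite('pics/w1.png',c['img'])
print(c['hand_eye'],c['fovy'])
E
```

```text
time_s: 2.05
tcp_pos: [0.5065, 0.0291, 0.2267]
eef_rot: [-180.0, -0.0, -0.7]
contact_force: [-0.1, 0.5, -0.0]
gripper_width: 0.0007
gripper_force: 0.0
[0.50649523 0.02909099 0.22670002] [-1.79989554e+02 -1.35160467e-02 -6.75707889e-01] [ 2.54978969e+01  4.61315194e+00 -2.00835123e+01 -3.75750370e-03
 -6.52865979e+01  6.38279669e+01] [-0.09455969  0.50128809 -0.00233111]
[[ 9.86973548e-05  9.59544617e-01  2.81556597e-01  7.62927408e-02]
 [ 9.99999984e-01 -5.25316576e-05 -1.71513950e-04 -1.44074014e-04]
 [-1.49784652e-04  2.81556609e-01 -9.59544607e-01 -1.58398071e-01]
 [ 0.00000000e+00  0.00000000e+00  0.00000000e+00  1.00000000e+00]] 58.11046632670557
```

```bash
python3 -m crank '[{"xyz":[0,0,1.6],"delta_rot":[0,0,0],"claw":1},{"xyz":[0,0,3.2],"delta_rot":[0,0,0],"claw":1},{"xyz":[0,0,3.2],"delta_rot":[0,0,0],"claw":1},{"xyz":[0.2,0,3.2],"delta_rot":[0,0,0],"claw":1},{"xyz":[0.4,0,3.2],"delta_rot":[0,0,0],"claw":1},{"xyz":[0.4,0,3.2],"delta_rot":[0,0,0],"claw":1}]'
python3 -m crank '[{"xyz":[0.1,0,0],"delta_rot":[0,0,0],"claw":1},{"xyz":[0.2,0,0],"delta_rot":[0,0,0],"claw":1},{"xyz":[0.2,0,0],"delta_rot":[0,0,0],"claw":1}]'
python3 -m crank '[{"xyz":[0.1,0,0],"delta_rot":[0,0,0],"claw":1},{"xyz":[0.1,0,0],"delta_rot":[0,0,0],"claw":1}]'
```

```text
time_s: 2.85
tcp_pos: [0.52, 0.0285, 0.1319]
eef_rot: [-180.0, -0.1, -0.7]
contact_force: [0.1, -0.1, -0.7]
gripper_width: 0.0006
gripper_force: 0.0
time_s: 3.22
tcp_pos: [0.5249, 0.028, 0.1306]
eef_rot: [180.0, -0.0, -0.8]
contact_force: [-1.6, 1.1, 0.6]
gripper_width: 0.0003
gripper_force: 0.3
time_s: 3.48
tcp_pos: [0.5279, 0.028, 0.1305]
eef_rot: [180.0, -0.0, -0.7]
contact_force: [0.0, -0.3, 1.0]
gripper_width: 0.0005
gripper_force: 0.3
```

```bash
python3 -m crank '[{"xyz":[0.1,0,0],"delta_rot":[0,0,0],"claw":1},{"xyz":[0.2,0,0],"delta_rot":[0,0,0],"claw":1}]'|sed -n '2p;4p'
python3 -m crank '[{"xyz":[0.1,0,0],"delta_rot":[0,0,0],"claw":1},{"xyz":[0.1,0,0],"delta_rot":[0,0,0],"claw":1}]'|sed -n '2p;4p'
```

```text
tcp_pos: [0.5339, 0.028, 0.1306]
contact_force: [-1.4, -0.1, 0.5]
tcp_pos: [0.5371, 0.0279, 0.1305]
contact_force: [-0.5, 0.2, 0.2]
```

```bash
python3 -m crank '[{"xyz":[0.07,0,0],"delta_rot":[0,0,0],"claw":1},{"xyz":[0.07,0,0],"delta_rot":[0,0,0],"claw":1}]'|sed -n '2p;4p'
```

```text
tcp_pos: [0.5389, 0.0279, 0.1306]
contact_force: [-0.4, -0.5, 0.7]
```

```bash
for i in 1; do :; done; python3 -m crank '[{"xyz":[0.07,0,0],"delta_rot":[0,0,0],"claw":1},{"xyz":[0.07,0,0],"delta_rot":[0,0,0],"claw":1}]'|sed -n '2p;4p'
python3 -m crank '[{"xyz":[0.07,0,0],"delta_rot":[0,0,0],"claw":1},{"xyz":[0.07,0,0],"delta_rot":[0,0,0],"claw":1}]'|sed -n '2p;4p'
python3 -m crank '[{"xyz":[0.07,0,0],"delta_rot":[0,0,0],"claw":1},{"xyz":[0.07,0,0],"delta_rot":[0,0,0],"claw":1}]'|sed -n '2p;4p'
```

```text
tcp_pos: [0.541, 0.0278, 0.1306]
contact_force: [-0.7, 0.1, 0.6]
tcp_pos: [0.5432, 0.0278, 0.1305]
contact_force: [-1.1, -0.3, 1.0]
tcp_pos: [0.5453, 0.0278, 0.1306]
contact_force: [0.3, -0.1, 0.1]
```

```bash
python3 -m crank '[{"xyz":[0.07,0,0],"delta_rot":[0,0,0],"claw":1},{"xyz":[0.1,0,0],"delta_rot":[0,0,0],"claw":1}]'|sed -n '2p;4p'
python3 - <<'E'
from h import *
c=optics.capture('scene')
cv2.imwrite('pics/s2.png',cv2.resize(c['img'][100:300,250:400],None,fx=3,fy=3,interpolation=cv2.INTER_CUBIC))
E
```

```text
tcp_pos: [0.5482, 0.0278, 0.1306]
contact_force: [0.2, -0.0, 1.0]
```

View pics/s2.png

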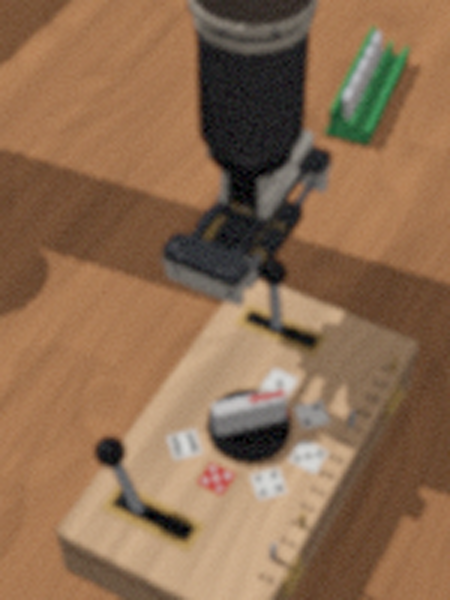

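The left lever is moving freely: its ball is near crop (270,270) and the rod is almost upright. I keep throwing it.

```bash
python3 -m crank '[{"xyz":[0.3,0,0],"delta_rot":[0,0,0],"claw":1},{"xyz":[0.6,0,0],"delta_rot":[0,0,0],"claw":1},{"xyz":[0.9,0,0],"delta_rot":[0,0,0],"claw":1},{"xyz":[1.2,0,0],"delta_rot":[0,0,0],"claw":1},{"xyz":[1.5,0,0],"delta_rot":[0,0,0],"claw":1},{"xyz":[1.8,0,0],"delta_rot":[0,0,0],"claw":1},{"xyz":[1.8,0,0],"delta_rot":[0,0,0],"claw":1}]'|sed -n '2p;4p'
python3 -m crank '[{"xyz":[0.1,0,0],"delta_rot":[0,0,0],"claw":1},{"xyz":[0.1,0,0],"delta_rot":[0,0,0],"claw":1}]'|sed -n '2p;4p'
python3 -m crank '[{"xyz":[0.1,0,0],"delta_rot":[0,0,0],"claw":1},{"xyz":[0.1,0,0],"delta_rot":[0,0,0],"claw":1}]'|sed -n '2p;4p'
```

```text
tcp_pos: [0.603, 0.027, 0.1304]
contact_force: [-0.3, 0.1, 0.7]
tcp_pos: [0.6045, 0.027, 0.1305]
contact_force: [-3.2, 0.7, 0.1]
tcp_pos: [0.605, 0.0268, 0.1302]
contact_force: [-12.5, 2.9, 6.8]
```

```bash
python3 -m crank '[{"xyz":[-0.5,0,0],"delta_rot":[0,0,0],"claw":1},{"xyz":[-1,0,-1.5],"delta_rot":[0,0,0],"claw":1},{"xyz":[-1.5,0.5,-2.3],"delta_rot":[0,0,0],"claw":1},{"xyz":[-3.4,4.3,-2.3],"delta_rot":[0,0,0],"claw":1},{"xyz":[-3.4,8.3,-2.3],"delta_rot":[0,0,0],"claw":1},{"xyz":[-3.4,8.3,-2.3],"delta_rot":[0,0,0],"claw":1},{"xyz":[-3.4,8.3,-2.3],"delta_rot":[0,0,0],"claw":1},{"xyz":[-3.4,8.3,-2.3],"delta_rot":[0,0,0],"claw":1},{"xyz":[-3.4,8.3,0],"delta_rot":[0,0,0],"claw":1},{"xyz":[-3.4,8.3,0],"delta_rot":[0,0,0],"claw":1},{"xyz":[-3.1,8.3,0],"delta_rot":[0,0,0],"claw":1},{"xyz":[-3.1,8.3,0],"delta_rot":[0,0,0],"claw":1}]'
python3 - <<'E'
from h import *
c=optics.capture('top')
cv2.imwrite('pics/t2.png',cv2.resize(c['img'][110:220,270:420],None,fx=5,fy=5,interpolation=cv2.INTER_CUBIC))
E
```

```text
time_s: 8.15
tcp_pos: [0.5143, -0.2206, 0.1327]
eef_rot: [179.9, -0.2, -0.7]
contact_force: [-0.2, 0.1, -0.1]
gripper_width: 0.0005
gripper_force: 0.0
```

View pics/t2.png

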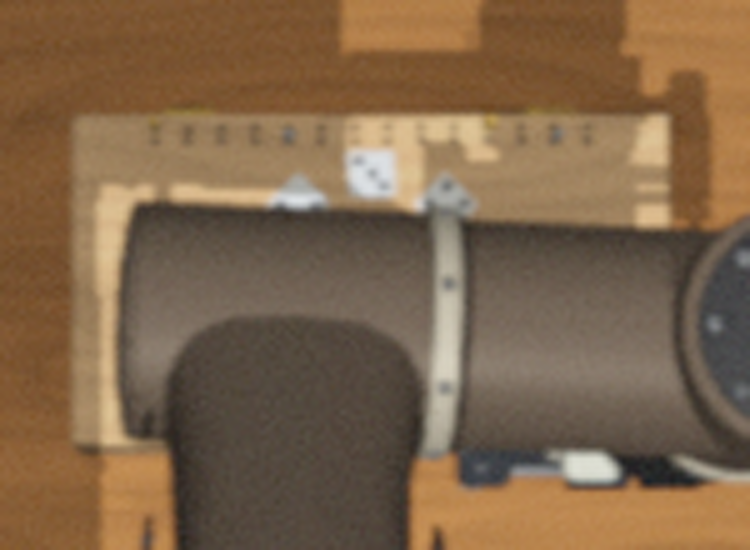

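The arm hides the levers in this top view. I push the right lever gently.

```bash
python3 -m crank '[{"xyz":[0.15,0,0],"delta_rot":[0,0,0],"claw":1},{"xyz":[0.3,0,0],"delta_rot":[0,0,0],"claw":1},{"xyz":[0.45,0,0],"delta_rot":[0,0,0],"claw":1},{"xyz":[0.45,0,0],"delta_rot":[0,0,0],"claw":1}]'|sed -n '2p;4p'
python3 -m crank '[{"xyz":[0.1,0,0],"delta_rot":[0,0,0],"claw":1},{"xyz":[0.2,0,0],"delta_rot":[0,0,0],"claw":1}]'|sed -n '2p;4p'
python3 -m crank '[{"xyz":[0.1,0,0],"delta_rot":[0,0,0],"claw":1},{"xyz":[0.1,0,0],"delta_rot":[0,0,0],"claw":1}]'|sed -n '2p;4p'
python3 -m crank '[{"xyz":[0.1,0,0],"delta_rot":[0,0,0],"claw":1},{"xyz":[0.1,0,0],"delta_rot":[0,0,0],"claw":1}]'|sed -n '2p;4p'
```

```text
tcp_pos: [0.5257, -0.221, 0.1305]
contact_force: [-0.1, -0.5, 0.1]
tcp_pos: [0.5314, -0.2211, 0.1306]
contact_force: [-1.7, 0.2, 1.2]
tcp_pos: [0.5348, -0.2211, 0.1305]
contact_force: [-0.0, 0.5, 0.2]
tcp_pos: [0.5376, -0.2211, 0.1306]
contact_force: [0.5, -0.1, -0.1]
```

```bash
python3 -m crank '[{"xyz":[0.1,0,0],"delta_rot":[0,0,0],"claw":1},{"xyz":[0.1,0,0],"delta_rot":[0,0,0],"claw":1}]'|sed -n '2p;4p'
python3 -m crank '[{"xyz":[0.1,0,0],"delta_rot":[0,0,0],"claw":1},{"xyz":[0.1,0,0],"delta_rot":[0,0,0],"claw":1}]'|sed -n '2p;4p'
```

```text
tcp_pos: [0.5407, -0.2212, 0.1306]
contact_force: [-1.3, 0.8, -0.5]
tcp_pos: [0.5437, -0.2212, 0.1306]
contact_force: [-0.4, 0.2, 0.2]
```

Already past the blocked range with almost no force, so the right lever is free. I throw it to its stop at about x = 0.60.

```bash
python3 -m crank '[{"xyz":[0.25,0,0],"delta_rot":[0,0,0],"claw":1},{"xyz":[0.5,0,0],"delta_rot":[0,0,0],"claw":1},{"xyz":[0.75,0,0],"delta_rot":[0,0,0],"claw":1},{"xyz":[1.0,0,0],"delta_rot":[0,0,0],"claw":1},{"xyz":[1.25,0,0],"delta_rot":[0,0,0],"claw":1},{"xyz":[1.5,0,0],"delta_rot":[0,0,0],"claw":1},{"xyz":[1.7,0,0],"delta_rot":[0,0,0],"claw":1},{"xyz":[1.7,0,0],"delta_rot":[0,0,0],"claw":1}]'|sed -n '2p;4p'
python3 -m crank '[{"xyz":[0.1,0,0],"delta_rot":[0,0,0],"claw":1},{"xyz":[0.2,0,0],"delta_rot":[0,0,0],"claw":1}]'|sed -n '2p;4p'
python3 -m crank '[{"xyz":[0.1,0,0],"delta_rot":[0,0,0],"claw":1},{"xyz":[0.1,0,0],"delta_rot":[0,0,0],"claw":1}]'|sed -n '2p;4p'
```

```text
tcp_pos: [0.595, -0.2219, 0.1305]
contact_force: [-0.1, -0.4, -0.1]
tcp_pos: [0.6003, -0.2219, 0.1306]
contact_force: [-1.2, -0.4, -0.9]
tcp_pos: [0.6025, -0.222, 0.1304]
contact_force: [-4.9, -0.1, 1.0]
```

```bash
python3 -m crank '[{"xyz":[0.1,0,0],"delta_rot":[0,0,0],"claw":1},{"xyz":[0.1,0,0],"delta_rot":[0,0,0],"claw":1}]'|sed -n '2p;4p'
python3 -m crank '[{"xyz":[-0.5,0,0],"delta_rot":[0,0,0],"claw":1},{"xyz":[-1,0,-1.5],"delta_rot":[0,0,0],"claw":0},{"xyz":[-3,-1,-3.5],"delta_rot":[0,0,0],"claw":0},{"xyz":[-4,-4.2,-3.5],"delta_rot":[0,0,-22],"claw":0},{"xyz":[-4,-4.2,-3.5],"delta_rot":[0,0,-45],"claw":0},{"xyz":[-4,-4.2,-3.5],"delta_rot":[0,0,-45],"claw":0},{"xyz":[-4,-4.2,-3.5],"delta_rot":[0,0,-45],"claw":0},{"xyz":[-4,-4.2,-3.5],"delta_rot":[0,0,-45],"claw":0}]'
python3 - <<'E'
from h import *
s=r.get_state();print(s['tcp_pos'],s['eef_rot'],s['joints'])
c=optics.capture('wrist');cv2.imwrite('pics/w2.png',c['img'])
print(c['cx'],c['cy'],c['hand_eye'])
E
```

```text
tcp_pos: [0.6029, -0.222, 0.1302]
contact_force: [-13.4, 2.5, 6.8]
time_s: 12.7
tcp_pos: [0.4884, -0.0942, 0.2361]
eef_rot: [179.9, -0.1, 44.3]
contact_force: [-0.7, 0.1, 0.5]
gripper_width: 0.065
gripper_force: 0.0
[ 0.48838313 -0.09418269  0.23609867] [ 1.79917739e+02 -1.22093661e-01  4.43129620e+01] [ 1.17699587e+01  3.14434892e+00 -2.04241431e+01  4.00534318e-03
 -6.62843336e+01  1.22541309e+02]
321.83257675226884 198.51774189601755 [[ 9.83280069e-05  9.59608250e-01  2.81339648e-01  7.62445175e-02]
 [ 9.99999753e-01 -2.90107728e-04  6.40015681e-04  2.62034859e-04]
 [ 6.95783133e-04  2.81339516e-01 -9.59608041e-01 -1.58396835e-01]
 [ 0.00000000e+00  0.00000000e+00  0.00000000e+00  1.00000000e+00]]
```

View pics/w2.png

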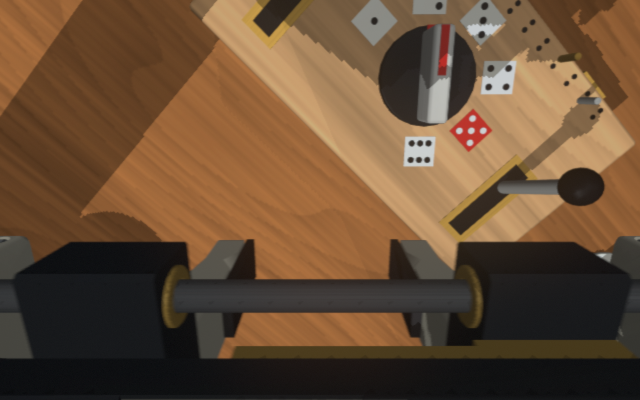

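Wrist view: the dial disc centre is near (427,75), the bar runs vertically, and the right lever is thrown with its ball at (580,187). Now the exact dial axis.

```bash
python3 - <<'E'
from h import *
s=r.get_state();c=optics.capture('wrist')
X=np.eye(4);X[:3,:3]=R.from_euler('xyz',s['eef_rot'],degrees=True).as_matrix();X[:3,3]=s['tcp_pos']
M=X@np.array(c['hand_eye']);f=200/np.tan(np.radians(c['fovy']/2))
def pl(u,v,z):
    d=M[:3,:3]@np.array([(u-c['cx'])/f,-(v-c['cy'])/f,-1]);return M[:3,3]+d*(z-M[2,3])/d[2]
g=cv2.cvtColor(c['img'],cv2.COLOR_BGR2GRAY)
m=np.zeros_like(g);m[15:135,370:484]=(g[15:135,370:484]<58)
m=cv2.morphologyEx(m,cv2.MORPH_OPEN,np.ones((3,3)))
cs,_=cv2.findContours(m,cv2.RETR_EXTERNAL,cv2.CHAIN_APPROX_NONE)
P=np.vstack([k for k in cs if cv2.contourArea(k)>300]);H=cv2.convexHull(P)[:,0]
W=np.array([pl(u,v,.082)[:2] for u,v in H])
ctr,rad=cv2.minEnclosingCircle(W.astype(np.float32));print('disc',ctr,rad)
p=pl(470.5,130.5,.07);print('five',p)
hs=cv2.cvtColor(c['img'],cv2.COLOR_BGR2HSV);rr=((hs[...,1]>140)&((hs[...,0]<8)|(hs[...,0]>172))&(hs[...,2]>70));rr[90:]=0;rr[:,:400]=0;rr[:,480:]=0
y,x=np.nonzero(rr);Q=np.array([pl(a,b,.116)[:2] for a,b in zip(x,y)])
mu=Q.mean(0);v=np.linalg.svd(Q-mu)[2][0];print('red',len(x),mu,np.degrees(np.arctan2(v[1],v[0])))
T=np.array(ctr)-s['tcp_pos'][:2];a=np.radians(s['eef_rot'][2]);print('shift tool xy units',(T@[np.cos(a),np.sin(a)])/.03,(T@[np.sin(a),-np.cos(a)])/.03)
E
```

```text
disc (0.6129761934280396, -0.09408216178417206) 0.03980867192149162
five [ 0.61262454 -0.1582352   0.07      ]
red 400 [ 0.62633127 -0.08172236] -130.37569643835718
shift tool xy units 2.9832247749611223 2.8939520336510145
```

```bash
python3 -m crank '[{"xyz":[1.5,1.45,0],"delta_rot":[0,0,0],"claw":0},{"xyz":[3,2.9,0],"delta_rot":[0,0,0],"claw":0},{"xyz":[3,2.9,0],"delta_rot":[0,0,0],"claw":0},{"xyz":[3,2.9,1.5],"delta_rot":[0,0,0],"claw":0},{"xyz":[3,2.9,3],"delta_rot":[0,0,0],"claw":0},{"xyz":[3,2.9,4],"delta_rot":[0,0,0],"claw":0},{"xyz":[3,2.9,4.85],"delta_rot":[0,0,0],"claw":0},{"xyz":[3,2.9,4.85],"delta_rot":[0,0,0],"claw":0}]'
python3 -m crank '[{"xyz":[0,0,0],"delta_rot":[0,0,0],"claw":1},{"xyz":[0,0,0],"delta_rot":[0,0,0],"claw":1},{"xyz":[0,0,0],"delta_rot":[0,0,0],"claw":1},{"xyz":[0,0,0],"delta_rot":[0,0,0],"claw":1},{"xyz":[0,0,0],"delta_rot":[0,0,0],"claw":1},{"xyz":[0,0,0],"delta_rot":[0,0,0],"claw":1}]' 25
```

```text
time_s: 13.8
tcp_pos: [0.6114, -0.0944, 0.0883]
eef_rot: [-179.9, 0.2, 44.1]
contact_force: [0.7, 0.3, 0.3]
gripper_width: 0.0875
gripper_force: 0.0
time_s: 14.55
tcp_pos: [0.6132, -0.094, 0.0901]
eef_rot: [180.0, 0.0, 44.3]
contact_force: [0.2, -0.8, -0.3]
gripper_width: 0.0333
gripper_force: 0.0
```

```bash
python3 -m crank '[{"xyz":[0,0,0],"delta_rot":[0,0,0],"claw":1},{"xyz":[0,0,0],"delta_rot":[0,0,0],"claw":1},{"xyz":[0,0,0],"delta_rot":[0,0,0],"claw":1},{"xyz":[0,0,0],"delta_rot":[0,0,0],"claw":1}]'
python3 -m crank '[{"xyz":[0,0,0],"delta_rot":[0,0,5],"claw":1},{"xyz":[0,0,0],"delta_rot":[0,0,10],"claw":1},{"xyz":[0,0,0],"delta_rot":[0,0,15],"claw":1},{"xyz":[0,0,0],"delta_rot":[0,0,20],"claw":1},{"xyz":[0,0,0],"delta_rot":[0,0,25],"claw":1},{"xyz":[0,0,0],"delta_rot":[0,0,30],"claw":1},{"xyz":[0,0,0],"delta_rot":[0,0,35],"claw":1},{"xyz":[0,0,0],"delta_rot":[0,0,40],"claw":1},{"xyz":[0,0,0],"delta_rot":[0,0,45],"claw":1},{"xyz":[0,0,0],"delta_rot":[0,0,45],"claw":1}]'
```

```text
time_s: 15.05
tcp_pos: [0.6137, -0.0945, 0.0901]
eef_rot: [179.9, -0.0, 44.3]
contact_force: [4.1, -4.8, -2.7]
gripper_width: 0.0158
gripper_force: 25.0
time_s: 16.3
tcp_pos: [0.6139, -0.0948, 0.0901]
eef_rot: [179.9, -0.1, -0.8]
contact_force: [3.9, -6.0, -4.0]
gripper_width: 0.0161
gripper_force: 25.0
```

```bash
python3 -m crank '[{"xyz":[0,0,0],"delta_rot":[0,0,5],"claw":1},{"xyz":[0,0,0],"delta_rot":[0,0,10],"claw":1},{"xyz":[0,0,0],"delta_rot":[0,0,15],"claw":1},{"xyz":[0,0,0],"delta_rot":[0,0,20],"claw":1},{"xyz":[0,0,0],"delta_rot":[0,0,25],"claw":1},{"xyz":[0,0,0],"delta_rot":[0,0,30],"claw":1},{"xyz":[0,0,0],"delta_rot":[0,0,30],"claw":1}]'; python3 -c "
from plant import r;print(r.get_state()['moment'])"
```

```text
time_s: 17.18
tcp_pos: [0.6138, -0.095, 0.0901]
eef_rot: [180.0, -0.1, -30.8]
contact_force: [4.2, -7.4, -3.4]
gripper_width: 0.0162
gripper_force: 25.0
[-2.46969495 -1.43437068 -0.11505836]
```

```bash
python3 -m crank '[{"xyz":[0,0,0],"delta_rot":[0,0,5],"claw":1},{"xyz":[0,0,0],"delta_rot":[0,0,10],"claw":1},{"xyz":[0,0,0],"delta_rot":[0,0,15],"claw":1},{"xyz":[0,0,0],"delta_rot":[0,0,20],"claw":1},{"xyz":[0,0,0],"delta_rot":[0,0,25],"claw":1},{"xyz":[0,0,0],"delta_rot":[0,0,30],"claw":1},{"xyz":[0,0,0],"delta_rot":[0,0,35],"claw":1},{"xyz":[0,0,0],"delta_rot":[0,0,40],"claw":1},{"xyz":[0,0,0],"delta_rot":[0,0,45],"claw":1},{"xyz":[0,0,0],"delta_rot":[0,0,50],"claw":1},{"xyz":[0,0,0],"delta_rot":[0,0,55],"claw":1},{"xyz":[0,0,0],"delta_rot":[0,0,60],"claw":1},{"xyz":[0,0,0],"delta_rot":[0,0,60],"claw":1},{"xyz":[0,0,0],"delta_rot":[0,0,60],"claw":1},{"xyz":[0,0,0],"delta_rot":[0,0,60],"claw":1}]'; python3 -c "
from plant import r;print(r.get_state()['moment'])"
python3 -m crank '[{"xyz":[0,0,0],"delta_rot":[0,0,0],"claw":0},{"xyz":[0,0,0],"delta_rot":[0,0,0],"claw":0},{"xyz":[0,0,0],"delta_rot":[0,0,0],"claw":0},{"xyz":[0,0,0],"delta_rot":[0,0,0],"claw":0},{"xyz":[0,0,0],"delta_rot":[0,0,0],"claw":0},{"xyz":[0,0,0],"delta_rot":[0,0,0],"claw":0},{"xyz":[0,0,-1],"delta_rot":[0,0,0],"claw":0},{"xyz":[0,0,-2.5],"delta_rot":[0,0,0],"claw":0},{"xyz":[0,0,-4.5],"delta_rot":[0,0,0],"claw":0},{"xyz":[-1,0,-4.5],"delta_rot":[0,0,0],"claw":0},{"xyz":[-3,0,-4.5],"delta_rot":[0,0,0],"claw":0},{"xyz":[-3,0,-4.5],"delta_rot":[0,0,0],"claw":0},{"xyz":[-3,0,-4.5],"delta_rot":[0,0,0],"claw":0}]'
python3 - <<'E'
from h import *
for n in('wrist','scene'):
    c=optics.capture(n)['img']
    cv2.imwrite(f'pics/{n}9.png',c if n=='wrist' else cv2.resize(c[100:320,230:420],None,fx=2.7,fy=2.7))
E
```

```text
time_s: 19.05
tcp_pos: [0.6134, -0.0953, 0.0901]
eef_rot: [-180.0, -0.1, -90.8]
contact_force: [2.6, -8.3, -2.7]
gripper_width: 0.0159
gripper_force: 25.0
[-2.86280529 -1.18157397 -0.0200734 ]
time_s: 20.68
tcp_pos: [0.6142, -0.0038, 0.225]
eef_rot: [180.0, -0.0, -90.7]
contact_force: [0.0, -0.5, 0.2]
gripper_width: 0.0878
gripper_force: 0.0
```

View pics/wrist9.png

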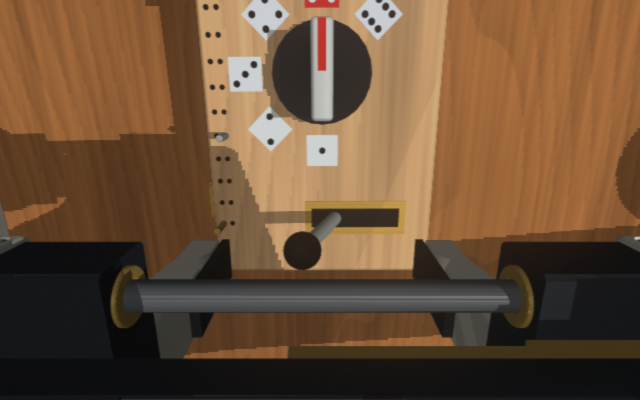

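View pics/scene9.png

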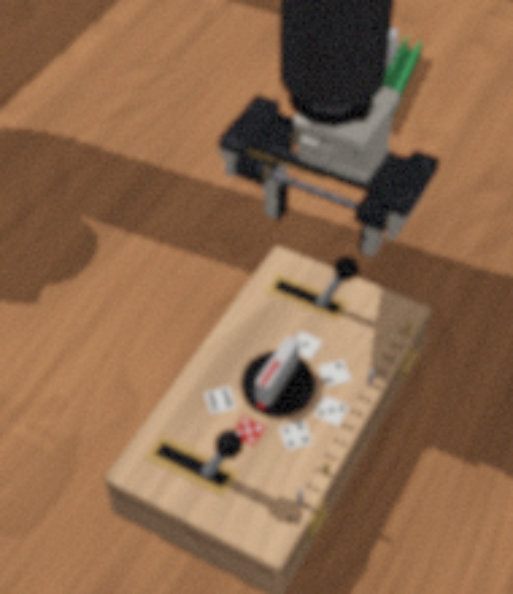

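The wrist view shows the pointer (322,45) on the red five mark (322,3). The scene view shows both balls, (346,267) and (229,443), thrown to the far side. The gripper is clear of everything.

```bash
python3 -c "
from plant import job;print(job.close_job())"
```

```text
the job is handed in; nothing more can be done
None
```

I threw both levers fully over, left first and then right, with neither blocked and no more than about 14 N of push. I then turned the dial from two to the red five-pip mark, let go, and handed the job in at about 21 s; the verdict was not shown.

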